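# Sort two bench bolts by thread pitch on the gauge blocks

## Robot

A 7-joint arm with a two-finger parallel gripper is mounted at the origin on the work surface. World frame = base frame: x ahead of the robot, y to its left, z up, the work surface at z = 0. Lengths are in m, angles in rad, forces in N, time in s.
With the tool pointing down it reaches from about 0.4 to 0.9 m from the base axis. Payload 5.6 kg.
Tool frame: the origin (TCP) lies midway between the tips of the shut fingers; the grasp point (between the pads) lies tcp_to_grasp behind it (tcp_to_grasp is the distance from the TCP to the grasp point, in m); z points along the fingers, x is the direction in which the jaws open and shut, and the axes are right-handed (so a half turn about z gives the same grasp; the last joint's range is limited). The gripper opens to 92 mm and grips with 3 to 60 N. Pads are 20 mm wide; open, the fingers measure 128 mm over their backs; the gripper's body (75 mm by 189 mm) begins 69 mm behind the grasp point.
Start: joints at [-1.345, 0.468, -0.012, 1.603, 0.006, 1.071, -0.056], TCP at [0.173, 0.627, 0.215] pointing down, gripper open.
Joint ranges: [-2.53, 2.53], [-0.31, 2.02], [-1.57, 1.55], [0.28, 2.44], [-1.29, 4.43], [0.15, 1.84], [-2.92, 2.92]. Speed limits (rad/s): [2.57, 2.57, 3.14, 3.14, 3.14, 3.14, 3.14].

## Interface

Orientations are given as a unit quaternion [w, x, y, z].
In Python, from workcell import * gives the robot as it stands.
- The arm moves only by the shell command python3 -m jog 'ROWS' [FORCE]. ROWS is JSON, a list of rows, each an object of numbers: "dx", "dy", "dz": the shift along the tool's x, y, z in units of 25 mm (1.0 is 25 mm); "wx", "wy", "wz": the turn, a rotation vector about the tool's x, y, z in units of 10 degrees (1.0 is 10 degrees); "hand": the opening, from 0 (shut) to 1 (fully open). A call has 1 to 5 rows; each row shifts and turns the commanded pose from where the row before left it, along the tool's axes as they then stand; what a row does not reach is not made up. A row lasts 1/8 s, in which the tool goes at most 62.5 mm and 10.7 degrees, less where a joint would pass 70% of its speed; a pose out of reach is approached as far as the arm can. A call is refused whole if a number of a shift passes 1 or a number of a turn 1, either way. A call with a gripper value outside its range is refused whole. The fingers move at their own pace and stop on an object; FORCE is the grip in N (left out, the last holds). Time passes only in rows, so rows that do not move let the fingers close. It gives the time, the measured TCP pose, the force and the opening at its end, in the units of the state.
- get_obs(): the state, without advancing time (a new reading comes with each control period).
- read_camera(name): name is "scene" or "top" or "wrist"; returns a dict with "img" (400x640x3 uint8, red, green, blue), "intrinsics" (3x3 intrinsics, pixels), "R" (3x3) and "t" (3): a world point X has camera coordinates R X + t. Camera axes: x right, y down, z forward; pixel columns grow to the right and rows downward; lengths in m; the calibration is good to about 2 mm. A picture is of the moment at which its call begins. There is no depth.
- close_job(): hands the job in, once; it reports no verdict.
The state is a dict: "time_s": time; "joint_pos": joint angles; "joint_velocities": joint speeds; "joint_torque": joint torques, N m; "tool_pos": TCP position; "eef_rot": TCP orientation; "ft_force": force on the tool from outside, world axes, zero at the start; "ft_torque": the same for the moment, N m; "gripper_width": opening from 0.0 (shut) to 1.0 (fully open).
Only numpy, scipy, OpenCV 4.12 (cv2) and the standard library are available. Lean on these libraries where they do the work, as an engineer would, in place of code of your own. Each camera call takes 0.05 s, during which the arm holds its last target.

## Task

Sort the two threaded bench bolts by thread pitch: lay each one down in the cradle of the gauge block whose ridges are spaced like its thread, coarse to coarse and fine to fine, with the shank resting on the ridges and the head and nut hanging past the two ends of the block. Either end may face either way; the smooth unthreaded pin belongs in neither gauge. Leave both bolts lying still and let go of them.

Things in the scene. Friction and masses are not known exactly. Their poses are not given: they have to be found in the camera images.
- coarse_bolt: Loose steel bolt lying level, 0.25-0.5 kg: round threaded shank, 24 mm thick, 110 mm long, between equal square head and nut (36 x 36 mm, 18 mm long; dark 8 mm stub past the nut). Thread: 9 wide crests 12 mm apart. Origin: on the axis midway between head and nut, the balance point, 18 mm above the bench; x along the bolt to the nut. Grip the shank across at its middle.
- fine_bolt: Loose steel bolt lying level, 0.25-0.5 kg: round threaded shank, 24 mm thick, 110 mm long, between equal square head and nut (36 x 36 mm, 18 mm long; dark 8 mm stub past the nut). Thread: 22 narrow crests 5 mm apart. Origin: on the axis midway between head and nut, the balance point, 18 mm above the bench; x along the bolt to the nut. Grip the shank across at its middle.
- coarse_gauge: Fixed dark wood block, 80 mm along x, 90 along y, top 20 mm high with 6 broad brass ridges across it, 12 mm apart. Origin: centre of underside; z up. Bolt lies along x (either way), axis 32 mm up. Blue cheeks at both ends of the top (x 28 to 40 mm either side), 45 mm high, form a flared cradle (31 mm wide at axis height, 46 at top; centres a bolt up to 8 mm off); open for fingers between. Head and nut hang past the ends, 10 mm play each way.
- fine_gauge: Fixed dark wood block, 80 mm along x, 90 along y, top 20 mm high with 16 narrow brass ridges across it, 5 mm apart. Origin: centre of underside; z up. Bolt lies along x (either way), axis 32 mm up. Blue cheeks at both ends of the top (x 28 to 40 mm either side), 45 mm high, form a flared cradle (31 mm wide at axis height, 46 at top; centres a bolt up to 8 mm off); open for fingers between. Head and nut hang past the ends, 10 mm play each way.

How it is judged:
By the outcome, as a careful person would: the job done as asked, in the order asked, and still so for the second after the job is handed in, with the robot touching nothing.
It also fails if it takes over 58 s, if anything falls off the work surface, if the arm or the gripper's body presses on something with over 40 N, if the wrist force passes 120 N, or if a joint passes its speed limit or range.

## Working session

There is one attempt and no reset: what is moved stays moved. The work goes in short steps, Python scripts to look and compute and a shell command to move; the robot and the scene stay as the last step left them, time stands still between calls to the robot, and variables do not carry over. Pictures are saved under pics/ and viewed, and the job is handed in when it is done.

```bash
ls; mkdir -p pics; python3 - <<'E'
from workcell import *
import cv2
o=get_obs(); print(o)
for n in ["scene","top","wrist"]:
    c=read_camera(n); cv2.imwrite(f"pics/{n}0.png",c["img"][:,:,::-1]); print(n,c["intrinsics"].tolist(),c["R"].tolist(),c["t"].tolist())
E
```

```text
pics
{'time_s': 0.0, 'joint_pos': array([-1.34498471,  0.46838831, -0.01158255,  1.60359798,  0.00600751,
        1.07138517, -0.05629157]), 'joint_velocities': array([ 0.00026017,  0.00256965,  0.00167916,  0.00186139,  0.00048885,
        0.00071291, -0.0003299 ]), 'joint_torque': array([-2.75850862e-04, -5.20578039e+01, -1.28568066e-02, -2.43750912e+01,
       -5.67105075e-02,  1.70422776e-02,  1.51677605e-04]), 'tool_pos': array([0.17256135, 0.6260864 , 0.21364373]), 'eef_rot': array([ 5.81846628e-04,  7.95503801e-01,  6.05947969e-01, -6.49997732e-04]), 'ft_force': array([-0.41386987, -0.32156125, -0.5866555 ]), 'ft_torque': array([-0.04273136, -0.00454939, -0.00552231]), 'gripper_width': 0.9982514310683787}
scene [[364.2492947717582, 0.0, 319.09216389507543], [0.0, 364.2492947717582, 198.46772159096076], [0.0, 0.0, 1.0]] [[0.4782722715220162, 0.8781935880247589, -0.005626388306081718], [0.7439850796616471, -0.40856855780804685, -0.5287323848711227], [-0.4666281555307429, 0.24869208978745724, -0.8487699387602767]] [-0.25090455305007875, -0.40187575246772717, 0.9555736089439635]
top [[402.69822814079566, 0.0, 320.87756867038354], [0.0, 402.69822814079566, 192.8307542514114], [0.0, 0.0, 1.0]] [[0.011599207141860381, -0.9998835057098967, 0.009921360943291027], [-0.9946214835054822, -0.012558322685899561, -0.10281241695763584], [0.1029250355503177, -0.008675456218762529, -0.9946512823680278]] [0.008371327705435748, 0.5628501603888825, 0.7683488722514064]
wrist [[326.39039938591213, 0.0, 314.21859612024946], [0.0, 326.39039938591213, 198.50295163458227], [0.0, 0.0, 1.0]] [[0.26458383811662795, 0.9643595759074379, -0.002449686327601729], [0.9211977731951735, -0.2519887626522863, 0.29647314576066863], [0.28528942368712346, -0.08069864839388148, -0.9550380478701739]] [-0.6495141654904758, -0.03573185034858344, 0.3919045139199517]
```

View pics/top0.png

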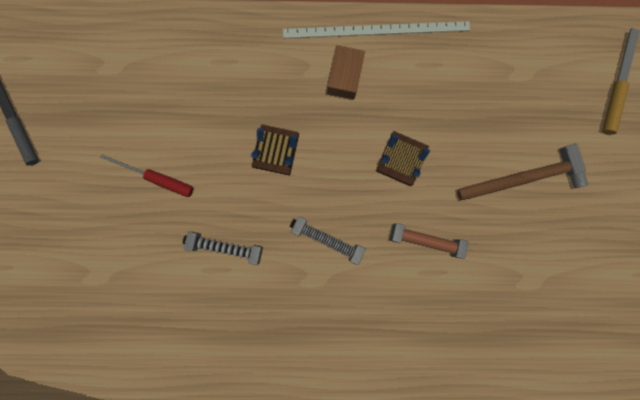

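View pics/scene0.png

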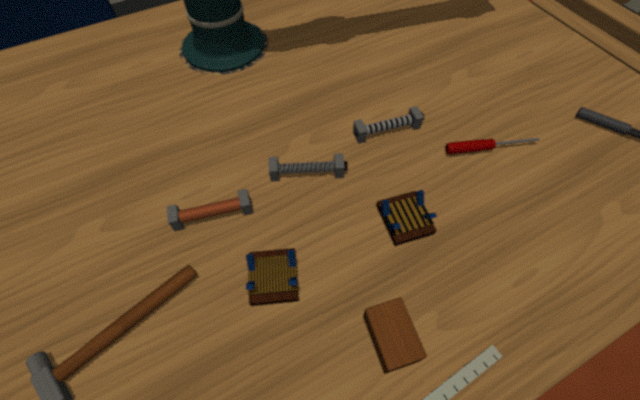

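View pics/wrist0.png

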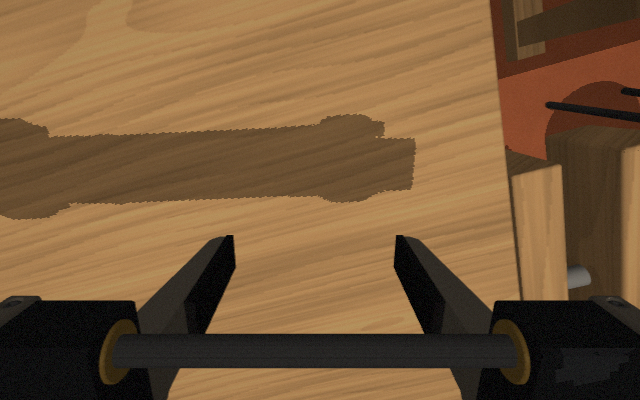

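The top view shows the coarse bolt near (223,248), the fine bolt near (328,241) and the smooth pin near (430,240). The coarse gauge is at (275,150) and the fine gauge at (403,158). I'll zoom in to measure them.

```bash
cat > h.py <<'E'
from workcell import *
import cv2, numpy as np
def unp(c,u,v,z):
    K,R,t=[np.array(c[k]) for k in("intrinsics","R","t")]
    d=R.T@np.linalg.solve(K,[u,v,1]); o=-R.T@t
    return o+d*(z-o[2])/d[2]
def prj(c,X):
    K,R,t=[np.array(c[k]) for k in("intrinsics","R","t")]
    p=K@(R@np.array(X,float)+t); return p[:2]/p[2]
def crop(img,x,y,w,h,s,name):
    cv2.imwrite(name,cv2.resize(img[y:y+h,x:x+w,::-1],None,fx=s,fy=s,interpolation=cv2.INTER_CUBIC))
E
python3 - <<'E'
from h import *
i=cv2.imread("pics/top0.png")[:,:,::-1]
crop(i,175,205,200,70,4,"pics/b.png"); crop(i,245,115,190,80,4,"pics/g.png")
E
```

```text
(no output)
```

View pics/b.png

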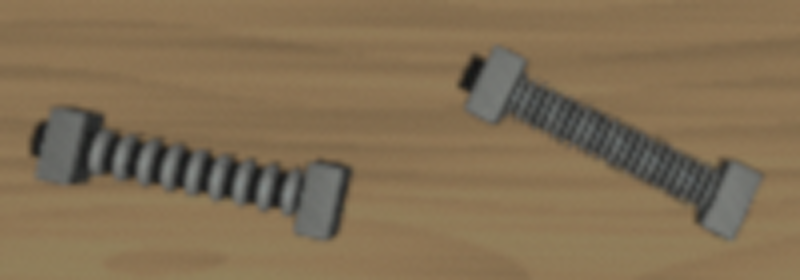

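View pics/g.png

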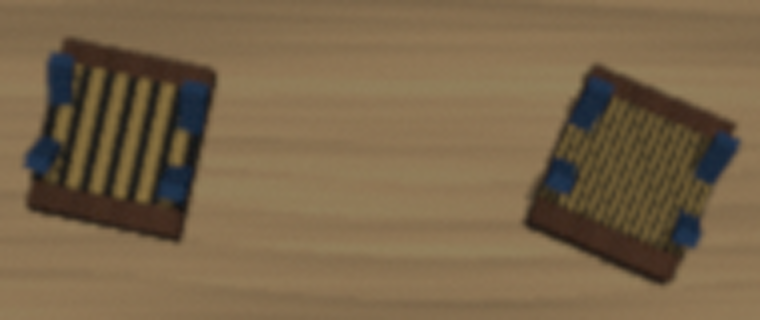

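```bash
cat > ov.py <<'E'
from h import *
c=read_camera("top"); i=c["img"].copy()
R,t=np.array(c["R"]),np.array(c["t"]); print("cam",-R.T@t)
P=lambda u,v,z:unp(c,u,v,z)
def bolt(n,h):
    a=P(175+n[0]/4,205+n[1]/4,.036);b=P(175+h[0]/4,205+h[1]/4,.036)
    m=(a+b)/2;d=a-b;print("bolt",m,np.linalg.norm(d[:2]),"(128)",np.degrees(np.arctan2(d[1],d[0])));return m,np.arctan2(d[1],d[0])
cb=bolt((64,147),(320,200)); fb=bolt((497,86),(735,198))
def gauge(cs):
    p=np.array([P(245+x/4,115+y/4,.02) for x,y in cs])[:,:2]
    m=p.mean(0); d=(p[1]+p[2]-p[0]-p[3]); print("gauge",m,[round(np.linalg.norm(p[k]-p[(k+1)%4]),4) for k in range(4)],np.degrees(np.arctan2(d[1],d[0]))); return m,np.arctan2(d[1],d[0])
cg=gauge([(66,40),(215,72),(183,212),(32,182)]); fg=gauge([(597,67),(735,126),(682,250),(533,200)])
S=4
def draw(img,X,col,x0,y0):
    q=np.array([(prj(c,p)-[x0,y0]+.5)*S for p in X]); cv2.polylines(img,[q.astype(int)],True,col,1)
def box(m,a,x0,x1,y0,y1,z): 
    r=np.array([[np.cos(a),-np.sin(a)],[np.sin(a),np.cos(a)]])
    return [np.r_[m[:2]+r@[x,y],z] for x,y in((x0,y0),(x1,y0),(x1,y1),(x0,y1))]
def big(x,y,w,h): return cv2.resize(i[y:y+h,x:x+w,::-1],None,fx=S,fy=S,interpolation=cv2.INTER_CUBIC)
def render(cb,fb,cg,fg,tag):
    I=big(175,205,200,70)
    for m,a in(cb,fb):
        for z in(0,.036):
            draw(I,box(m,a,.055,.073,-.018,.018,z),(0,255,0) if z else (255,0,0),175,205);draw(I,box(m,a,-.073,-.055,-.018,.018,z),(0,255,0) if z else(255,0,0),175,205)
    cv2.imwrite(f"pics/ob{tag}.png",I)
    I=big(245,115,190,80)
    for m,a in(cg,fg):
        draw(I,box(m,a,-.04,.04,-.045,.045,.02),(0,255,0),245,115);draw(I,box(m,a,-.04,.04,-.045,.045,0),(0,0,255),245,115)
    cv2.imwrite(f"pics/og{tag}.png",I)
render(cb,fb,cg,fg,0)
E
python3 ov.py
```

```text
cam [0.48064343 0.02210458 0.82202412]
bolt [0.45183043 0.20297075 0.036     ] 0.1264514476362876 (128) 79.08073438552519
bolt [ 0.46933364 -0.0014149   0.036     ] 0.1272857908656376 (128) 65.59155660690345
gauge [0.65667971 0.10701881] [np.float64(0.0776), np.float64(0.0737), np.float64(0.0777), np.float64(0.075)] -101.07824321789188
gauge [ 0.64259968 -0.15280835] [np.float64(0.076), np.float64(0.0697), np.float64(0.079), np.float64(0.0765)] -110.45798959875971
```

```bash
sleep 3
```

```text
(no output)
```

View pics/ob0.png

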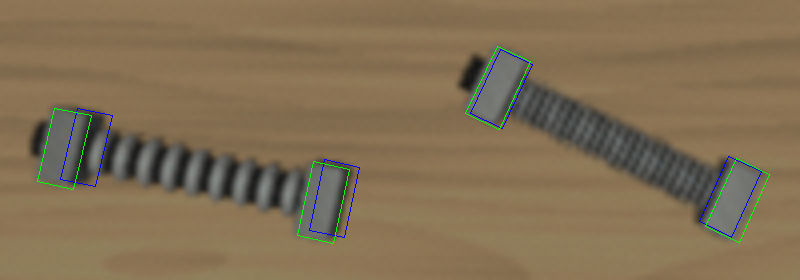

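View pics/og0.png

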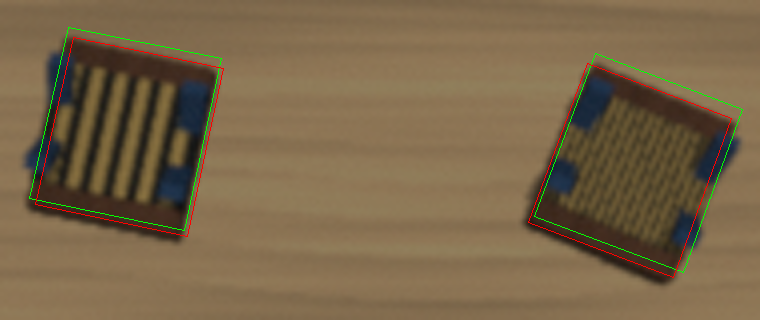

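```bash
sed -i 's/(183,212),(32,182)/(181,238),(28,206)/; s/(682,250),(533,200)/(671,280),(529,222)/; s/(320,200))/(321.5,200))/; s/render(cb,fb,cg,fg,0)/render(cb,fb,cg,fg,1)/' ov.py; python3 ov.py
```

```text
cam [0.48064343 0.02210458 0.82202412]
bolt [0.45183444 0.20260975 0.036     ] 0.12715895345290282 (128) 79.1459063291304
bolt [ 0.46933364 -0.0014149   0.036     ] 0.1272857908656376 (128) 65.59155660690345
gauge [0.65030571 0.10761997] [np.float64(0.0776), np.float64(0.0868), np.float64(0.0787), np.float64(0.0873)] -101.36240572660031
gauge [ 0.63596021 -0.1508611 ] [np.float64(0.076), np.float64(0.086), np.float64(0.0769), np.float64(0.0876)] -112.35832846810395
```

```bash
sleep 3
```

```text
(no output)
```

View pics/og1.png

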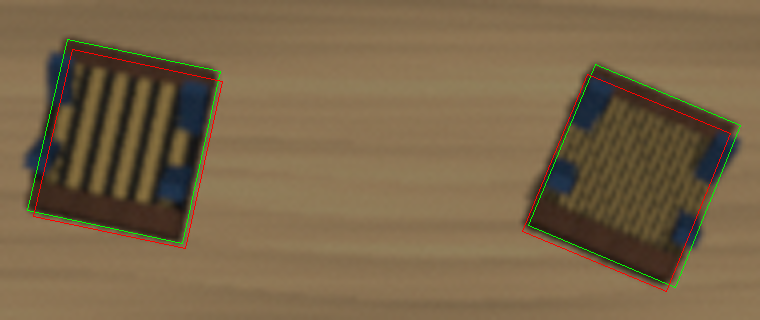

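```bash
python3 - <<'E'
import workcell
from workcell import *
print(tcp_to_grasp, [n for n in dir(workcell) if n[0]!='_'])
o=get_obs();print(o["time_s"])
# tool-frame delta to coarse bolt
import numpy as np
from scipy.spatial.transform import Rotation as Ro
q=o["eef_rot"];R=Ro.from_quat(q,scalar_first=True).as_matrix();print(R.round(3))
for g in ([0.452,0.2026,.15],):
    print(R.T@(np.array(g)-o["tool_pos"])/.025)
E
```

```text
0.0187 ['MotionError', 'close_job', 'get_obs', 'read_camera', 'tcp_to_grasp']
0.25
[[ 0.266  0.964 -0.   ]
 [ 0.964 -0.266 -0.001]
 [-0.001  0.    -1.   ]]
[-13.37165467  15.27729817   2.57752654]
```

```bash
r='{"dx":-0.84,"dy":0.96,"dz":0.16}'; python3 -m jog '[{"dx":-0.84,"dy":0.96,"dz":0.16},{"dx":-0.84,"dy":0.96,"dz":0.16},{"dx":-0.84,"dy":0.96,"dz":0.16},{"dx":-0.84,"dy":0.96,"dz":0.16},{"dx":-0.84,"dy":0.96,"dz":0.16}]'
python3 -m jog '[{"dx":-0.84,"dy":0.96,"dz":0.16},{"dx":-0.84,"dy":0.96,"dz":0.16},{"dx":-0.84,"dy":0.96,"dz":0.16},{"dx":-0.84,"dy":0.96,"dz":0.16},{"dx":-0.84,"dy":0.96,"dz":0.16}]'
python3 -m jog '[{"dx":-0.84,"dy":0.96,"dz":0.16},{"dx":-0.84,"dy":0.96,"dz":0.16},{"dx":-0.84,"dy":0.96,"dz":0.16},{"dx":-0.84,"dy":0.96,"dz":0.16},{"dx":-0.84,"dy":0.96,"dz":0.16}]'
python3 -m jog '[{"wz":0.95},{"wz":0.95},{"wz":0.95},{"wz":0.95},{"wz":0.95}]'
python3 -m jog '[{"wz":0.95},{"wz":0.95},{"wz":0.95},{"wz":0.95},{}]'
```

```text
invalid input at $[0]: expected keys dx, dy, dz, wx, wy, wz, hand
invalid input at $[0]: expected keys dx, dy, dz, wx, wy, wz, hand
invalid input at $[0]: expected keys dx, dy, dz, wx, wy, wz, hand
invalid input at $[0]: expected keys dx, dy, dz, wx, wy, wz, hand
invalid input at $[0]: expected keys dx, dy, dz, wx, wy, wz, hand
```

```bash
python3 -m jog '[{"dx":-0.84,"dy":0.96,"dz":0.16,"wx":0,"wy":0,"wz":0,"hand":1},{"dx":-0.84,"dy":0.96,"dz":0.16,"wx":0,"wy":0,"wz":0,"hand":1},{"dx":-0.84,"dy":0.96,"dz":0.16,"wx":0,"wy":0,"wz":0,"hand":1},{"dx":-0.84,"dy":0.96,"dz":0.16,"wx":0,"wy":0,"wz":0,"hand":1},{"dx":-0.84,"dy":0.96,"dz":0.16,"wx":0,"wy":0,"wz":0,"hand":1}]'
```

```text
time_s: 0.88
tool_pos: [0.261, 0.4926, 0.1945]
eef_rot: [0.0, 0.796, 0.606, 0.0]
ft_force: [0.1, -0.6, -0.2]
gripper_width: 1.001
```

```bash
python3 -m jog '[{"dx":-0.84,"dy":0.96,"dz":0.16,"wx":0,"wy":0,"wz":0,"hand":1},{"dx":-0.84,"dy":0.96,"dz":0.16,"wx":0,"wy":0,"wz":0,"hand":1},{"dx":-0.84,"dy":0.96,"dz":0.16,"wx":0,"wy":0,"wz":0,"hand":1},{"dx":-0.84,"dy":0.96,"dz":0.16,"wx":0,"wy":0,"wz":0,"hand":1},{"dx":-0.84,"dy":0.96,"dz":0.16,"wx":0,"wy":0,"wz":0,"hand":1}]'
python3 -m jog '[{"dx":-0.84,"dy":0.96,"dz":0.16,"wx":0,"wy":0,"wz":0,"hand":1},{"dx":-0.84,"dy":0.96,"dz":0.16,"wx":0,"wy":0,"wz":0,"hand":1},{"dx":-0.84,"dy":0.96,"dz":0.16,"wx":0,"wy":0,"wz":0,"hand":1},{"dx":-0.84,"dy":0.96,"dz":0.16,"wx":0,"wy":0,"wz":0,"hand":1},{"dx":-0.84,"dy":0.96,"dz":0.16,"wx":0,"wy":0,"wz":0,"hand":1}]'
python3 -m jog '[{"dx":0,"dy":0,"dz":0,"wx":0,"wy":0,"wz":0.95,"hand":1},{"dx":0,"dy":0,"dz":0,"wx":0,"wy":0,"wz":0.95,"hand":1},{"dx":0,"dy":0,"dz":0,"wx":0,"wy":0,"wz":0.95,"hand":1},{"dx":0,"dy":0,"dz":0,"wx":0,"wy":0,"wz":0.95,"hand":1},{"dx":0,"dy":0,"dz":0,"wx":0,"wy":0,"wz":0.95,"hand":1}]'
python3 -m jog '[{"dx":0,"dy":0,"dz":0,"wx":0,"wy":0,"wz":0.95,"hand":1},{"dx":0,"dy":0,"dz":0,"wx":0,"wy":0,"wz":0.95,"hand":1},{"dx":0,"dy":0,"dz":0,"wx":0,"wy":0,"wz":0.95,"hand":1},{"dx":0,"dy":0,"dz":0,"wx":0,"wy":0,"wz":0.95,"hand":1},{"dx":0,"dy":0,"dz":0,"wx":0,"wy":0,"wz":0,"hand":1}]'
cat > d.py <<'E'
import sys
from h import *
from scipy.spatial.transform import Rotation as Ro
# args: x y z jawdeg -> remaining tool-unit move and turn
x,y,z,a=map(float,sys.argv[1:5]); o=get_obs()
R=Ro.from_quat(o["eef_rot"],scalar_first=True).as_matrix()
print("t",round(o["time_s"],2),"pos",o["tool_pos"].round(4),"d units",(R.T@(np.array([x,y,z])-o["tool_pos"])/.025).round(2),"wz",round((np.degrees(np.arctan2(R[1,0],R[0,0]))-a)/10,3),"tilt",R[:2,2].round(4),"f",o["ft_force"].round(1),"w",round(o["gripper_width"],3),"q",o["joint_pos"].round(2))
E
python3 d.py 0.452 0.2026 0.010 -10.9
python3 - <<'E'
from h import *
c=read_camera("wrist"); cv2.imwrite("pics/w1.png",c["img"][:,:,::-1])
for X in [(.452,.2026,.030)]: print(prj(c,X))
E
```

```text
time_s: 1.5
tool_pos: [0.3488, 0.3595, 0.1746]
eef_rot: [-0.0, 0.795, 0.606, 0.0]
ft_force: [-0.0, 0.1, -0.2]
gripper_width: 1.001
time_s: 2.12
tool_pos: [0.4366, 0.2265, 0.1546]
eef_rot: [-0.0, 0.795, 0.606, 0.0]
ft_force: [-0.1, -1.3, -0.9]
gripper_width: 1.002
time_s: 2.75
tool_pos: [0.436, 0.2274, 0.1547]
eef_rot: [-0.0, 0.973, 0.232, 0.0]
ft_force: [0.6, 0.5, -0.4]
gripper_width: 1.004
time_s: 3.38
tool_pos: [0.436, 0.2274, 0.1546]
eef_rot: [0.0, 0.996, -0.094, 0.0]
ft_force: [-1.0, -0.3, 0.1]
gripper_width: 1.003
t 3.38 pos [0.436  0.2274 0.1546] d units [0.81 0.86 5.78] wz 0.011 tilt [ 0.0001 -0.0001] f [-1.  -0.3  0.1] w 1.003 q [-0.93  0.29  0.44  2.06 -0.17  0.82 -0.57]
[333.84103248 213.02115961]
```

```bash
sleep 4
```

```text
(no output)
```

View pics/w1.png

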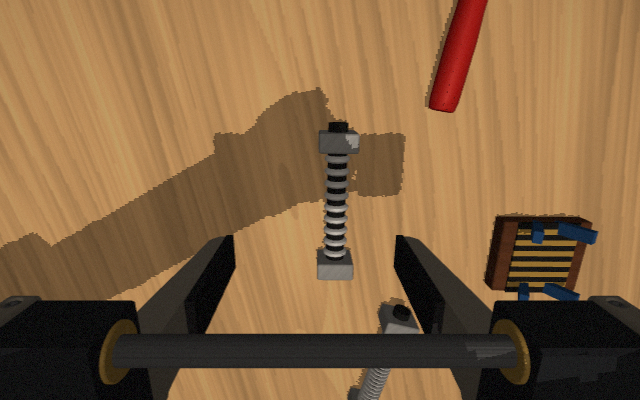

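```bash
python3 - <<'E'
from h import *
c=read_camera("wrist")
for m,a in (((.452,.2026),79.1),):
    a=np.radians(a); d=np.array([np.cos(a),np.sin(a)])
    for s,n in((.055,"nut in"),(.073,"nut out"),(-.055,"head in"),(-.073,"head out")):
        print(n,prj(c,np.r_[m+d*s,.036]).round(1))
i=c["img"]; crop(i,270,100,130,200,4,"pics/w1c.png")
im=cv2.imread("pics/w1c.png"); cv2.imwrite("pics/w1c.png",im[:600])
E
```

```text
nut in [335.6 157.2]
nut out [336.1 136.7]
head in [333.  267.4]
head out [332.6 283.4]
```

```bash
sleep 2; python3 -c "
import cv2
i=cv2.imread('pics/w1.png')[110:290,280:400]; cv2.imwrite('pics/w1d.png',cv2.resize(i,None,fx=3.3,fy=3.3,interpolation=2))"
```

```text
(no output)
```

View pics/w1d.png

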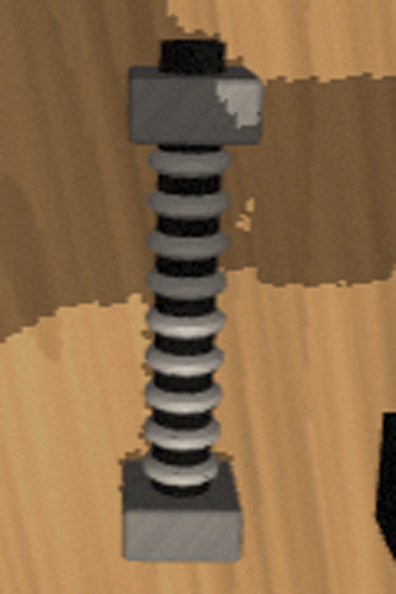

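```bash
python3 -m jog '[{"dx":0.43,"dy":0.4,"dz":0.95,"wx":0,"wy":0,"wz":0,"hand":1},{"dx":0.42,"dy":0.39,"dz":0.95,"wx":0,"wy":0,"wz":0,"hand":1},{"dx":0,"dy":0,"dz":0.95,"wx":0,"wy":0,"wz":0,"hand":0.8},{"dx":0,"dy":0,"dz":0.95,"wx":0,"wy":0,"wz":0,"hand":0.7},{"dx":0,"dy":0,"dz":0.9,"wx":0,"wy":0,"wz":0,"hand":0.7}]'
python3 -m jog '[{"dx":0,"dy":0,"dz":0.6,"wx":0,"wy":0,"wz":0,"hand":0.7},{"dx":0,"dy":0,"dz":0.48,"wx":0,"wy":0,"wz":0,"hand":0.7},{"dx":0,"dy":0,"dz":0,"wx":0,"wy":0,"wz":0,"hand":0.7}]'
python3 d.py 0.453 0.204 0.010 -10.9
python3 - <<'E'
from h import *
c=read_camera("wrist"); cv2.imwrite("pics/w2.png",c["img"][:,:,::-1])
c=read_camera("top"); crop(c["img"],130,180,200,140,3,"pics/t2.png")
E
```

```text
time_s: 4.1
tool_pos: [0.4532, 0.204, 0.0363]
eef_rot: [-0.0, 0.996, -0.094, -0.0]
ft_force: [-0.1, -1.0, 0.4]
gripper_width: 0.709
time_s: 4.47
tool_pos: [0.4529, 0.2037, 0.0096]
eef_rot: [0.0, 0.995, -0.095, -0.0]
ft_force: [-0.5, 0.4, -1.0]
gripper_width: 0.702
t 4.47 pos [0.4529 0.2037 0.0096] d units [ 0.   -0.01 -0.02] wz 0.001 tilt [-0.001  -0.0005] f [-0.5  0.4 -1. ] w 0.702 q [-0.76  0.56  0.33  2.12 -0.35  0.52 -0.36]
```

```bash
sleep 4
```

```text
(no output)
```

View pics/w2.png

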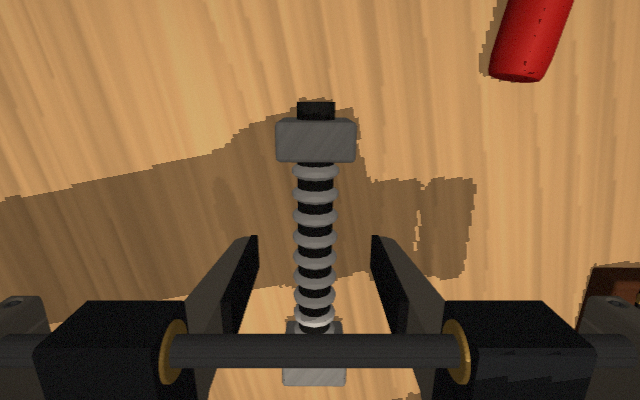

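View pics/t2.png

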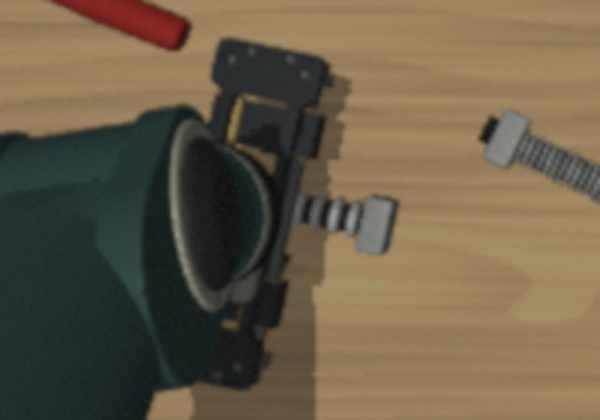

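The fingers straddle the shank at about column 315, centred between the pads. I'll close on it.

```bash
python3 -m jog '[{"dx":0,"dy":0,"dz":0,"wx":0,"wy":0,"wz":0,"hand":0},{"dx":0,"dy":0,"dz":0,"wx":0,"wy":0,"wz":0,"hand":0},{"dx":0,"dy":0,"dz":0,"wx":0,"wy":0,"wz":0,"hand":0},{"dx":0,"dy":0,"dz":0,"wx":0,"wy":0,"wz":0,"hand":0},{"dx":0,"dy":0,"dz":0,"wx":0,"wy":0,"wz":0,"hand":0}]' 40
python3 -m jog '[{"dx":0,"dy":0,"dz":-0.3,"wx":0,"wy":0,"wz":0,"hand":0},{"dx":0,"dy":0,"dz":-0.6,"wx":0,"wy":0,"wz":0,"hand":0},{"dx":0,"dy":0,"dz":-0.9,"wx":0,"wy":0,"wz":0,"hand":0},{"dx":0,"dy":0,"dz":-0.9,"wx":0,"wy":0,"wz":0,"hand":0},{"dx":0,"dy":0,"dz":-0.7,"wx":0,"wy":0,"wz":0,"hand":0}]'
python3 d.py 0.6505 0.1076 0.095 -11.4
python3 - <<'E'
from h import *
c=read_camera("wrist"); cv2.imwrite("pics/w3.png",c["img"][:,:,::-1])
c=read_camera("scene"); crop(c["img"],220,60,266,200,3,"pics/s3.png")
E
```

```text
time_s: 5.2
tool_pos: [0.4532, 0.204, 0.0102]
eef_rot: [-0.0, 0.995, -0.095, -0.0]
ft_force: [-0.5, -0.3, 1.5]
gripper_width: 0.25
time_s: 5.82
tool_pos: [0.4533, 0.204, 0.0967]
eef_rot: [-0.0, 0.995, -0.095, 0.0]
ft_force: [0.3, -0.2, -3.9]
gripper_width: 0.249
t 5.83 pos [0.4533 0.204  0.0967] d units [8.47 2.29 0.07] wz 0.049 tilt [0.0009 0.0007] f [ 0.3 -0.2 -3.9] w 0.249 q [-0.84  0.4   0.42  2.09 -0.25  0.7  -0.45]
```

```bash
sleep 4
```

```text
(no output)
```

View pics/w3.png

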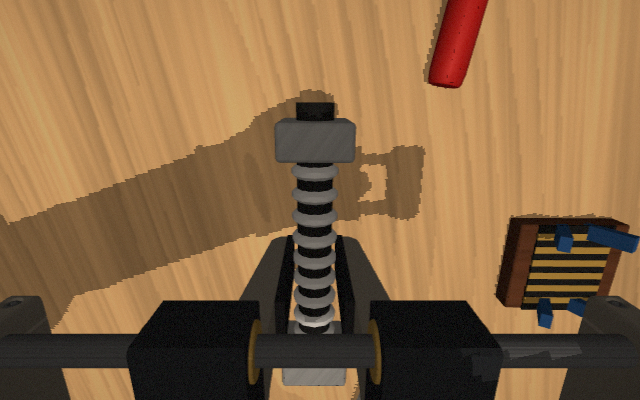

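View pics/s3.png

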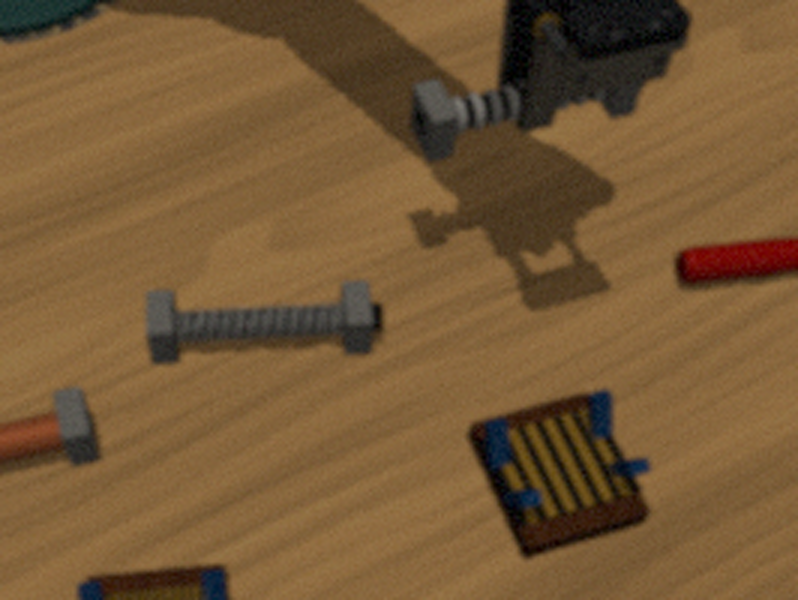

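```bash
python3 - <<'E'
from h import *
o=get_obs(); c=read_camera("wrist"); p=o["tool_pos"]; a=np.radians(79.1); d=np.array([np.cos(a),np.sin(a)])
for off in(0,.003):
  for s in(.055,.073,.-.055 if 0 else -.055,-.073): print(off,s,prj(c,np.r_[p[:2]+d*(s+off),p[2]+.026]).round(1))
# gauge check in wrist view
m=np.array([.6503,.1076]); b=np.radians(78.6); e=np.array([np.cos(b),np.sin(b)]);n=np.array([-e[1],e[0]])
for x in(-.04,.04):
  for y in(-.045,.045): print("corner",prj(c,np.r_[m+e*x+n*y,.02]).round(1))
E
python3 -m jog '[{"dx":0.93,"dy":0.25,"dz":0,"wx":0,"wy":0,"wz":0,"hand":0},{"dx":0.93,"dy":0.25,"dz":0,"wx":0,"wy":0,"wz":0,"hand":0},{"dx":0.93,"dy":0.25,"dz":0,"wx":0,"wy":0,"wz":0.05,"hand":0},{"dx":0.93,"dy":0.25,"dz":0,"wx":0,"wy":0,"wz":0,"hand":0},{"dx":0.93,"dy":0.25,"dz":0,"wx":0,"wy":0,"wz":0,"hand":0}]'
```

```text
time_s: 6.55
tool_pos: [0.5612, 0.1504, 0.0942]
eef_rot: [0.0, 0.995, -0.099, -0.001]
ft_force: [0.2, -0.3, -3.5]
gripper_width: 0.251  File "<stdin>", line 4
    for s in(.055,.073,.-.055 if 0 else -.055,-.073): print(off,s,prj(c,np.r_[p[:2]+d*(s+off),p[2]+.026]).round(1))
                       ^
SyntaxError: invalid syntax
```

```bash
python3 -m jog '[{"dx":0.93,"dy":0.27,"dz":0,"wx":0,"wy":0,"wz":0,"hand":0},{"dx":0.93,"dy":0.26,"dz":0,"wx":0,"wy":0,"wz":0,"hand":0},{"dx":0.93,"dy":0.25,"dz":0,"wx":0,"wy":0,"wz":0,"hand":0},{"dx":0.93,"dy":0.25,"dz":0,"wx":0,"wy":0,"wz":0,"hand":0},{"dx":0,"dy":0,"dz":0,"wx":0,"wy":0,"wz":0,"hand":0}]'
python3 d.py 0.6503 0.1076 0.0265 -11.4
python3 - <<'E'
from h import *
o=get_obs(); c=read_camera("wrist"); p=o["tool_pos"]; a=np.radians(78.6); d=np.array([np.cos(a),np.sin(a)])
for off in(0,.003):
  for s in(.055,.073,-.055,-.073): print(off,s,prj(c,np.r_[p[:2]+d*(s+off),p[2]+.026]).round(1))
m=np.array([.6503,.1076]); e=d;n=np.array([-e[1],e[0]])
I=c["img"][:,:,::-1].copy()
q=np.array([prj(c,np.r_[m+e*x+n*y,.02]) for x,y in((-.04,-.045),(.04,-.045),(.04,.045),(-.04,.045))]);cv2.polylines(I,[q.astype(int)],True,(0,255,0),1)
cv2.imwrite("pics/w4.png",I)
c=read_camera("top"); crop(c["img"],190,80,160,120,5,"pics/t4.png")
E
```

```text
time_s: 7.18
tool_pos: [0.6478, 0.1055, 0.094]
eef_rot: [0.001, 0.995, -0.1, -0.0]
ft_force: [-0.6, 0.7, -3.3]
gripper_width: 0.249
t 7.17 pos [0.6478 0.1055 0.094 ] d units [ 0.08 -0.11  2.7 ] wz -0.013 tilt [-0.0006 -0.0015] f [-0.6  0.7 -3.3] w 0.249 q [-0.51  0.64  0.42  1.7  -0.32  0.88 -0.16]
0 0.055 [310.3 166.9]
0 0.073 [310.1 125.8]
0 -0.055 [311.2 364.3]
0 -0.073 [311.4 389.8]
0.003 0.055 [310.2 160.2]
0.003 0.073 [310.  118.6]
0.003 -0.055 [311.2 359.8]
0.003 -0.073 [311.3 385.7]
```

```bash
sleep 4
```

```text
(no output)
```

View pics/w4.png

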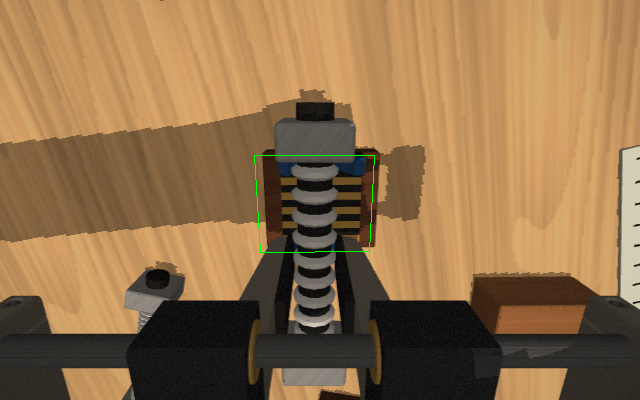

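View pics/t4.png

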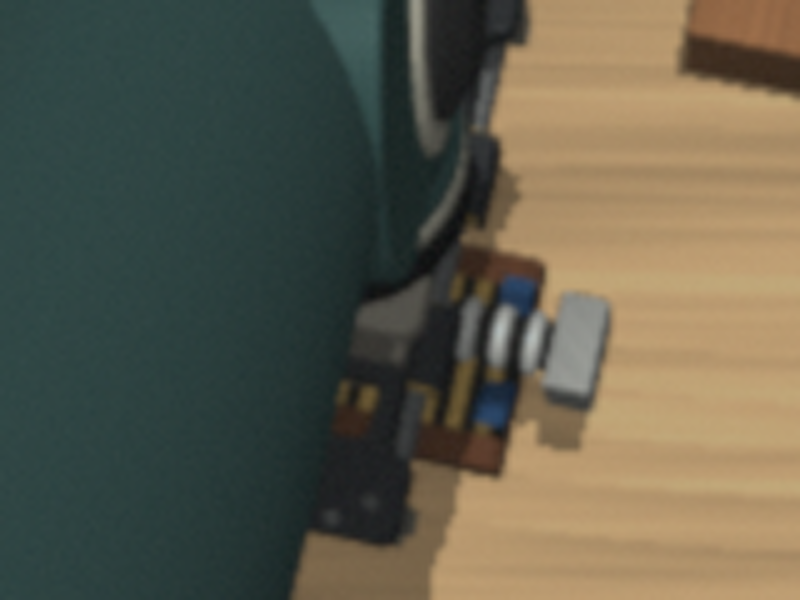

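```bash
python3 -m jog '[{"dx":0.13,"dy":-0.17,"dz":0.6,"wx":0,"wy":0,"wz":0,"hand":0},{"dx":0,"dy":0,"dz":0.6,"wx":0,"wy":0,"wz":0,"hand":0},{"dx":0,"dy":0,"dz":0.5,"wx":0,"wy":0,"wz":0,"hand":0},{"dx":0,"dy":0,"dz":0.4,"wx":0,"wy":0,"wz":0,"hand":0},{"dx":0,"dy":0,"dz":0.3,"wx":0,"wy":0,"wz":0,"hand":0}]'
python3 -m jog '[{"dx":0,"dy":0,"dz":0.2,"wx":0,"wy":0,"wz":0,"hand":0},{"dx":0,"dy":0,"dz":0.1,"wx":0,"wy":0,"wz":0,"hand":0},{"dx":0,"dy":0,"dz":0,"wx":0,"wy":0,"wz":0,"hand":0}]'
python3 d.py 0.6518 0.109 0.0255 -11.4
python3 - <<'E'
from h import *
c=read_camera("wrist"); cv2.imwrite("pics/w5.png",c["img"][:,:,::-1])
c=read_camera("scene"); crop(c["img"],330,120,150,140,4,"pics/s5.png")
E
```

```text
time_s: 7.9
tool_pos: [0.6511, 0.1106, 0.0342]
eef_rot: [0.0, 0.995, -0.099, -0.0]
ft_force: [0.9, -0.2, -3.5]
gripper_width: 0.253
time_s: 8.28
tool_pos: [0.6514, 0.1108, 0.0277]
eef_rot: [-0.0, 0.995, -0.099, 0.0]
ft_force: [-0.5, -1.0, -3.8]
gripper_width: 0.252
t 8.28 pos [0.6514 0.1108 0.0277] d units [0.03 0.07 0.09] wz -0.001 tilt [0.0002 0.0001] f [-0.5 -1.  -3.8] w 0.252 q [-0.49  0.73  0.38  1.71 -0.36  0.78 -0.13]
```

```bash
sleep 4
```

```text
(no output)
```

View pics/w5.png

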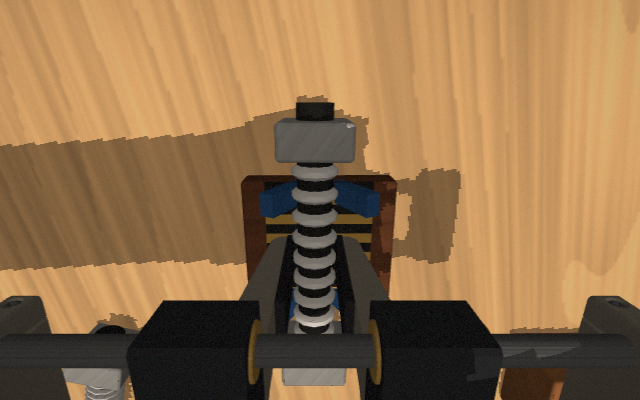

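View pics/s5.png

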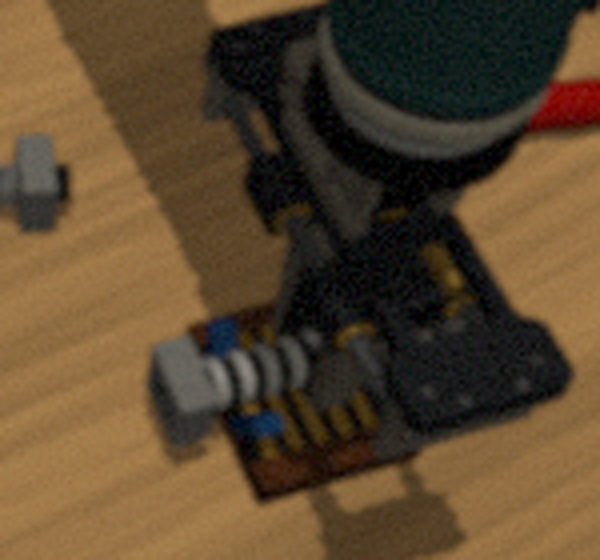

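```bash
python3 - <<'E'
from h import *
o=get_obs(); c=read_camera("wrist"); p=o["tool_pos"]; a=np.radians(78.6); d=np.array([np.cos(a),np.sin(a)]);n=np.array([-d[1],d[0]])
for nm,u,v,z in(("nut in",315,162,p[2]+.026),("nut out",315,120,p[2]+.026),("block edge",320,176,.02)):
    w=unp(c,u,v,z)[:2]-p[:2]; print(nm,"along",(w@d*1000).round(1),"lat",(w@n*1000).round(1))
E
```

```text
nut in along 57.2 lat -1.9
nut out along 75.4 lat -1.9
block edge along 42.7 lat -4.8
```

```bash
python3 -m jog '[{"dx":0.1,"dy":0,"dz":0.04,"wx":0,"wy":0,"wz":0,"hand":0},{"dx":0,"dy":0,"dz":0.04,"wx":0,"wy":0,"wz":0,"hand":0},{"dx":0,"dy":0,"dz":0.03,"wx":0,"wy":0,"wz":0,"hand":0},{"dx":0,"dy":0,"dz":0,"wx":0,"wy":0,"wz":0,"hand":0}]'
```

```text
time_s: 8.93
tool_pos: [0.6537, 0.1102, 0.0247]
eef_rot: [0.0, 0.995, -0.099, -0.0]
ft_force: [0.0, 0.6, -3.3]
gripper_width: 0.249
```

```bash
python3 -m jog '[{"dx":0,"dy":0,"dz":0,"wx":0,"wy":0,"wz":0,"hand":0.3},{"dx":0,"dy":0,"dz":0,"wx":0,"wy":0,"wz":0,"hand":0.4},{"dx":0,"dy":0,"dz":0,"wx":0,"wy":0,"wz":0,"hand":0.55},{"dx":0,"dy":0,"dz":0,"wx":0,"wy":0,"wz":0,"hand":0.7},{"dx":0,"dy":0,"dz":0,"wx":0,"wy":0,"wz":0,"hand":0.7}]'
python3 -m jog '[{"dx":0,"dy":0,"dz":-0.4,"wx":0,"wy":0,"wz":0,"hand":0.7},{"dx":0,"dy":0,"dz":-0.9,"wx":0,"wy":0,"wz":0,"hand":0.7},{"dx":0,"dy":0,"dz":-1,"wx":0,"wy":0,"wz":0,"hand":0.7},{"dx":0,"dy":0,"dz":-1,"wx":0,"wy":0,"wz":0,"hand":0.7},{"dx":0,"dy":0,"dz":-1,"wx":0,"wy":0,"wz":0,"hand":0.7}]'
python3 d.py 0.471 0 0.12 -24.4
```

```text
time_s: 9.55
tool_pos: [0.6539, 0.1103, 0.0249]
eef_rot: [-0.0, 0.995, -0.099, 0.0]
ft_force: [-0.7, -0.2, -0.7]
gripper_width: 0.692
time_s: 10.18
tool_pos: [0.6543, 0.1103, 0.1352]
eef_rot: [-0.0, 0.995, -0.099, 0.001]
ft_force: [-0.5, -0.1, -0.3]
gripper_width: 0.698
t 10.18 pos [0.6543 0.1103 0.1352] d units [-6.32  5.78  0.59] wz 1.299 tilt [0.0021 0.0006] f [-0.5 -0.1 -0.3] w 0.698 q [-0.53  0.6   0.44  1.66 -0.3   0.95 -0.18]
```

```bash
python3 -m jog '[{"dx":-0.9,"dy":0.82,"dz":0,"wx":0,"wy":0,"wz":0,"hand":0.8},{"dx":-0.9,"dy":0.82,"dz":0,"wx":0,"wy":0,"wz":0,"hand":0.8},{"dx":-0.9,"dy":0.82,"dz":0,"wx":0,"wy":0,"wz":0,"hand":0.8},{"dx":-0.9,"dy":0.82,"dz":0,"wx":0,"wy":0,"wz":0,"hand":0.8},{"dx":-0.9,"dy":0.82,"dz":0,"wx":0,"wy":0,"wz":0,"hand":0.8}]'
python3 -m jog '[{"dx":-0.9,"dy":0.82,"dz":0,"wx":0,"wy":0,"wz":0,"hand":0.8},{"dx":-0.9,"dy":0.82,"dz":0,"wx":0,"wy":0,"wz":0,"hand":0.8},{"dx":0,"dy":0,"dz":0,"wx":0,"wy":0,"wz":0.65,"hand":0.8},{"dx":0,"dy":0,"dz":0,"wx":0,"wy":0,"wz":0.65,"hand":0.8},{"dx":0,"dy":0,"dz":0,"wx":0,"wy":0,"wz":0,"hand":0.8}]'
python3 d.py 0.471 0 0.01 -24.4
python3 - <<'E'
from h import *
o=get_obs(); c=read_camera("wrist"); cv2.imwrite("pics/w6.png",c["img"][:,:,::-1])
p=o["tool_pos"];a=np.radians(65.6);d=np.array([np.cos(a),np.sin(a)])
for s in(.055,.073,-.055,-.073): print(s,prj(c,np.r_[np.array([.471,.000])+d*s,.036]).round(1))
c=read_camera("top"); crop(c["img"],235,105,100,75,8,"pics/t6.png")
c=read_camera("scene"); crop(c["img"],350,160,120,90,6,"pics/s6.png")
E
```

```text
time_s: 10.8
tool_pos: [0.5231, 0.0315, 0.1341]
eef_rot: [-0.001, 0.995, -0.099, 0.001]
ft_force: [-0.5, 0.3, -0.0]
gripper_width: 0.8
time_s: 11.42
tool_pos: [0.4717, 0.0008, 0.1337]
eef_rot: [-0.001, 0.978, -0.211, 0.001]
ft_force: [0.3, -0.1, -0.0]
gripper_width: 0.804
t 11.43 pos [0.4717 0.0008 0.1337] d units [-0.02  0.05  4.95] wz 0.005 tilt [0.0022 0.0008] f [ 0.3 -0.1 -0. ] w 0.804 q [-0.54  0.3   0.54  2.13 -0.22  0.76 -0.27]
0.055 [312.  137.3]
0.073 [312.  114.3]
-0.055 [312.  259.4]
-0.073 [312.  276.8]
```

```bash
sleep 5
```

```text
(no output)
```

View pics/w6.png

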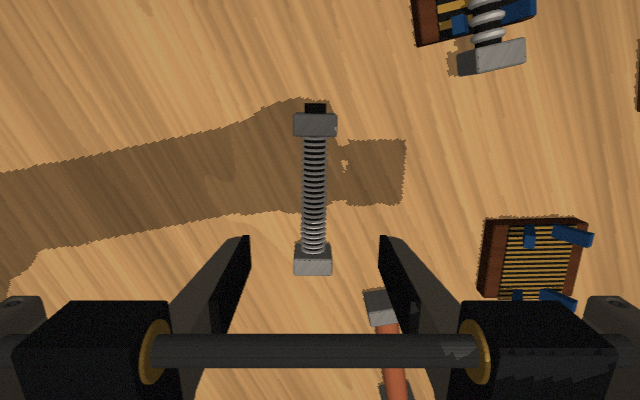

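View pics/t6.png

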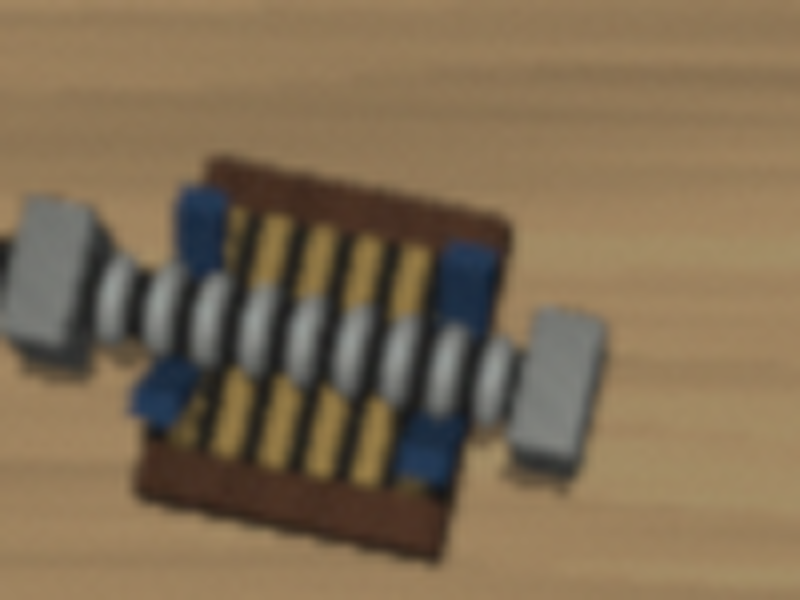

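View pics/s6.png

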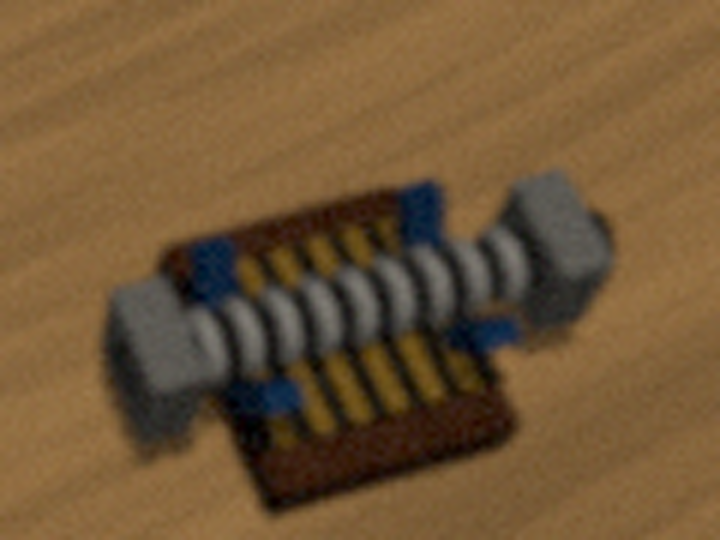

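```bash
python3 - <<'E'
from h import *
c=read_camera("top")
p=unp(c,398,233,.036); print(p)
a=np.radians(-24.4); j=np.array([np.cos(a),np.sin(a)]); w=p[:2]-[.471,0]; print("jaw",w@j,"along",w@np.array([-j[1],j[0]]))
E
python3 -m jog '[{"dx":0,"dy":0.05,"dz":1,"wx":0,"wy":0,"wz":0,"hand":0.7},{"dx":0,"dy":0,"dz":1,"wx":0,"wy":0,"wz":0,"hand":0.7},{"dx":0,"dy":0,"dz":1,"wx":0,"wy":0,"wz":0,"hand":0.7},{"dx":0,"dy":0,"dz":0.7,"wx":0,"wy":0,"wz":0,"hand":0.7},{"dx":0,"dy":0,"dz":0,"wx":0,"wy":0,"wz":0,"hand":0.7}]'
python3 d.py .471 -.0005 .01 -24.4
```

```text
[ 0.4852927  -0.13574183  0.036     ]
jaw 0.06909168081696872 along -0.1177134834460135
time_s: 12.25
tool_pos: [0.4698, -0.0006, 0.039]
eef_rot: [0.0, 0.977, -0.211, -0.001]
ft_force: [0.2, 1.1, 0.4]
gripper_width: 0.7
t 12.25 pos [ 0.4698 -0.0006  0.039 ] d units [ 0.05 -0.02  1.16] wz 0.0 tilt [-0.0023 -0.0004] f [0.2 1.1 0.4] w 0.7 q [-0.44  0.48  0.44  2.18 -0.38  0.56 -0.14]
```

```bash
python3 -m jog '[{"dx":0.05,"dy":0,"dz":0.7,"wx":0,"wy":0,"wz":0,"hand":0.7},{"dx":0,"dy":0,"dz":0.44,"wx":0,"wy":0,"wz":0,"hand":0.7},{"dx":0,"dy":0,"dz":0,"wx":0,"wy":0,"wz":0,"hand":0.7}]'
python3 -m jog '[{"dx":0,"dy":0,"dz":0,"wx":0,"wy":0,"wz":0,"hand":0},{"dx":0,"dy":0,"dz":0,"wx":0,"wy":0,"wz":0,"hand":0},{"dx":0,"dy":0,"dz":0,"wx":0,"wy":0,"wz":0,"hand":0},{"dx":0,"dy":0,"dz":0,"wx":0,"wy":0,"wz":0,"hand":0},{"dx":0,"dy":0,"dz":0,"wx":0,"wy":0,"wz":0,"hand":0}]' 40
python3 -m jog '[{"dx":0,"dy":0,"dz":-0.3,"wx":0,"wy":0,"wz":0,"hand":0},{"dx":0,"dy":0,"dz":-0.6,"wx":0,"wy":0,"wz":0,"hand":0},{"dx":0,"dy":0,"dz":-0.9,"wx":0,"wy":0,"wz":0,"hand":0},{"dx":0,"dy":0,"dz":-0.9,"wx":0,"wy":0,"wz":0,"hand":0},{"dx":0,"dy":0,"dz":-0.7,"wx":0,"wy":0,"wz":0,"hand":0}]'
python3 d.py 0.6385 -0.149 0.095 -22.4
python3 - <<'E'
from h import *
c=read_camera("wrist"); cv2.imwrite("pics/w7.png",c["img"][:,:,::-1])
E
```

```text
time_s: 12.62
tool_pos: [0.471, -0.001, 0.0106]
eef_rot: [0.0, 0.977, -0.211, -0.001]
ft_force: [-0.0, -0.0, 0.0]
gripper_width: 0.7
time_s: 13.25
tool_pos: [0.4711, -0.0006, 0.0115]
eef_rot: [-0.0, 0.977, -0.211, -0.001]
ft_force: [-2.7, 0.6, 5.1]
gripper_width: 0.251
time_s: 13.88
tool_pos: [0.4719, -0.001, 0.0979]
eef_rot: [-0.0, 0.977, -0.211, 0.001]
ft_force: [0.2, 0.6, -5.1]
gripper_width: 0.245
t 13.88 pos [ 0.4719 -0.001   0.0979] d units [8.52 2.64 0.13] wz -0.201 tilt [0.0013 0.0001] f [ 0.2  0.6 -5.1] w 0.245 q [-0.51  0.37  0.52  2.15 -0.29  0.69 -0.22]
```

```bash
sleep 6
```

```text
(no output)
```

View pics/w7.png

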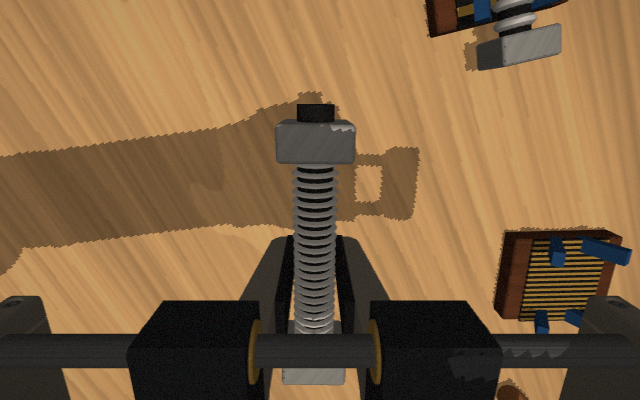

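```bash
python3 -m jog '[{"dx":0.85,"dy":0.26,"dz":0,"wx":0,"wy":0,"wz":0,"hand":0},{"dx":0.85,"dy":0.26,"dz":0,"wx":0,"wy":0,"wz":0,"hand":0},{"dx":0.85,"dy":0.26,"dz":0,"wx":0,"wy":0,"wz":0,"hand":0},{"dx":0.85,"dy":0.26,"dz":0,"wx":0,"wy":0,"wz":0,"hand":0},{"dx":0.85,"dy":0.26,"dz":0,"wx":0,"wy":0,"wz":0,"hand":0}]'
python3 -m jog '[{"dx":0.85,"dy":0.26,"dz":0,"wx":0,"wy":0,"wz":0,"hand":0},{"dx":0.85,"dy":0.27,"dz":0,"wx":0,"wy":0,"wz":0,"hand":0},{"dx":0.85,"dy":0.27,"dz":0,"wx":0,"wy":0,"wz":0,"hand":0},{"dx":0.85,"dy":0.27,"dz":0,"wx":0,"wy":0,"wz":0,"hand":0},{"dx":0.85,"dy":0.27,"dz":0,"wx":0,"wy":0,"wz":-0.2,"hand":0}]'
python3 -m jog '[{"dx":0,"dy":0,"dz":0.6,"wx":0,"wy":0,"wz":0,"hand":0},{"dx":0,"dy":0,"dz":0.6,"wx":0,"wy":0,"wz":0,"hand":0},{"dx":0,"dy":0,"dz":0,"wx":0,"wy":0,"wz":0,"hand":0}]'
python3 d.py 0.6385 -0.149 0.0265 -22.4
python3 - <<'E'
from h import *
c=read_camera("wrist"); cv2.imwrite("pics/w8.png",c["img"][:,:,::-1])
c=read_camera("top"); crop(c["img"],340,100,133,100,6,"pics/t8.png")
E
```

```text
time_s: 14.55
tool_pos: [0.5551, -0.0749, 0.0963]
eef_rot: [0.0, 0.977, -0.211, -0.0]
ft_force: [1.1, -1.0, -3.9]
gripper_width: 0.248
time_s: 15.18
tool_pos: [0.6379, -0.1491, 0.096]
eef_rot: [0.0, 0.981, -0.194, -0.0]
ft_force: [1.0, 0.1, -5.4]
gripper_width: 0.25
time_s: 15.55
tool_pos: [0.6355, -0.1473, 0.0638]
eef_rot: [-0.0, 0.981, -0.194, -0.003]
ft_force: [-1.0, -0.3, -5.3]
gripper_width: 0.247
t 15.55 pos [ 0.6355 -0.1473  0.0638] d units [0.14 0.02 1.49] wz 0.003 tilt [-0.0051  0.0014] f [-1.  -0.3 -5.3] w 0.247 q [-0.15  0.68  0.47  1.72 -0.39  0.84  0.1 ]
```

```bash
sleep 6
```

```text
(no output)
```

View pics/w8.png

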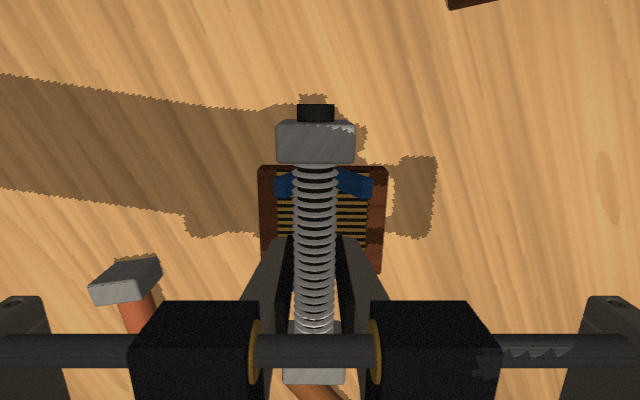

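View pics/t8.png

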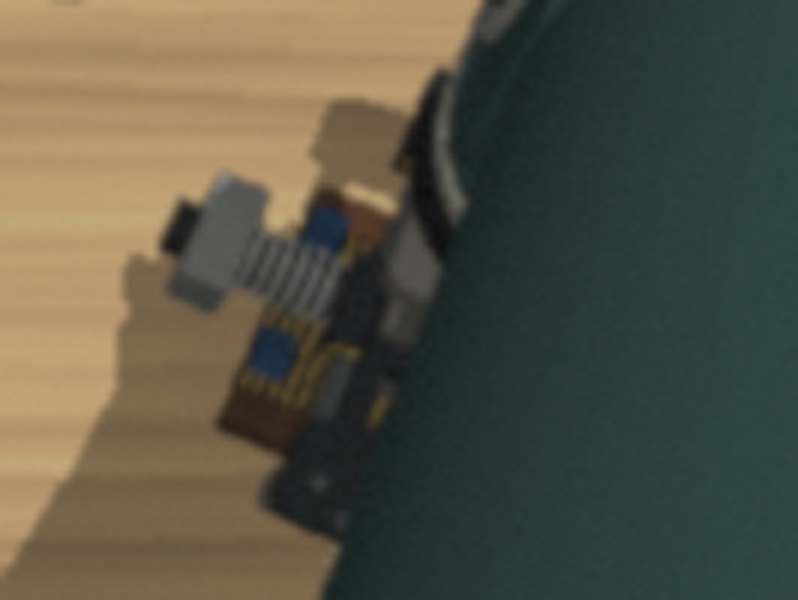

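```bash
python3 - <<'E'
from h import *
o=get_obs(); c=read_camera("wrist"); p=o["tool_pos"]; a=np.radians(67.6); d=np.array([np.cos(a),np.sin(a)]);n=np.array([-d[1],d[0]])
for nm,u,v,z in(("nut in",315,163,p[2]+.0255),("block edge",323,165.5,.02)):
    w=unp(c,u,v,z)[:2]-p[:2]; print(nm,"along",(w@d*1000).round(1),"lat",(w@n*1000).round(1))
print(p)
E
python3 -m jog '[{"dx":0,"dy":0,"dz":0.3,"wx":0,"wy":0,"wz":0,"hand":0},{"dx":0,"dy":0,"dz":0.3,"wx":0,"wy":0,"wz":0,"hand":0},{"dx":0,"dy":0,"dz":0,"wx":0,"wy":0,"wz":0,"hand":0}]'
python3 d.py 0.6385 -0.149 0.0265 -22.4
python3 - <<'E'
from h import *
c=read_camera("wrist"); cv2.imwrite("pics/w9.png",c["img"][:,:,::-1])
E
```

```text
nut in along 56.9 lat -1.9
block edge along 41.2 lat -7.3
[ 0.63731906 -0.14807008  0.06585221]
time_s: 16.08
tool_pos: [0.6372, -0.1486, 0.0504]
eef_rot: [-0.0, 0.981, -0.194, -0.001]
ft_force: [-0.9, -0.2, -4.5]
gripper_width: 0.248
t 16.07 pos [ 0.6372 -0.1486  0.0504] d units [ 0.06 -0.01  0.96] wz -0.001 tilt [-0.0016  0.0003] f [-0.9 -0.2 -4.5] w 0.248 q [-0.15  0.7   0.46  1.72 -0.4   0.82  0.11]
```

```bash
sleep 6
```

```text
(no output)
```

View pics/w9.png

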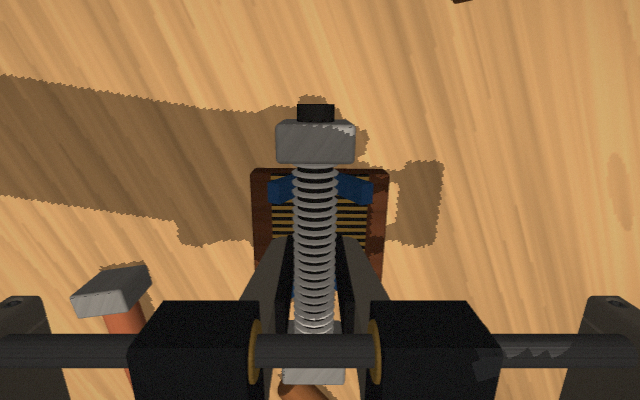

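```bash
python3 -m jog '[{"dx":0.11,"dy":0,"dz":0.3,"wx":0,"wy":0,"wz":0,"hand":0},{"dx":0,"dy":0,"dz":0.3,"wx":0,"wy":0,"wz":0,"hand":0},{"dx":0,"dy":0,"dz":0.2,"wx":0,"wy":0,"wz":0,"hand":0},{"dx":0,"dy":0,"dz":0.13,"wx":0,"wy":0,"wz":0,"hand":0},{"dx":0,"dy":0,"dz":0,"wx":0,"wy":0,"wz":0,"hand":0}]'
python3 - <<'E'
from h import *
c=read_camera("wrist"); cv2.imwrite("pics/w10.png",c["img"][:,:,::-1])
E
```

```text
time_s: 16.75
tool_pos: [0.6402, -0.1498, 0.0278]
eef_rot: [0.0, 0.981, -0.194, -0.0]
ft_force: [0.1, 0.7, -5.1]
gripper_width: 0.25
```

```bash
sleep 6
```

```text
(no output)
```

View pics/w10.png

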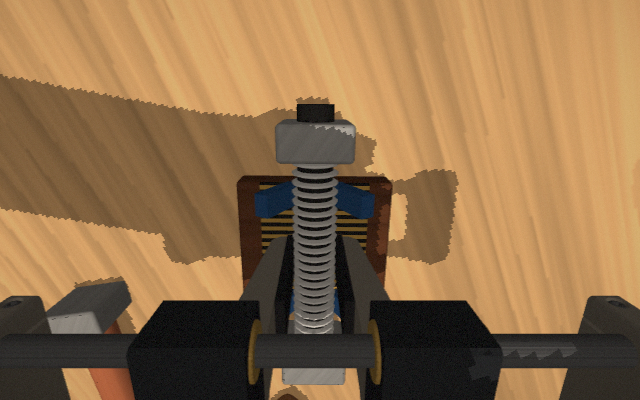

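The bolt (col 315) is centred between the cheeks (254–376). I'll lower the last 2 mm and release.

```bash
python3 -m jog '[{"dx":0,"dy":0,"dz":0.05,"wx":0,"wy":0,"wz":0,"hand":0},{"dx":0,"dy":0,"dz":0.04,"wx":0,"wy":0,"wz":0,"hand":0},{"dx":0,"dy":0,"dz":0,"wx":0,"wy":0,"wz":0,"hand":0}]'
python3 -m jog '[{"dx":0,"dy":0,"dz":0,"wx":0,"wy":0,"wz":0,"hand":0.3},{"dx":0,"dy":0,"dz":0,"wx":0,"wy":0,"wz":0,"hand":0.4},{"dx":0,"dy":0,"dz":0,"wx":0,"wy":0,"wz":0,"hand":0.55},{"dx":0,"dy":0,"dz":0,"wx":0,"wy":0,"wz":0,"hand":0.7},{"dx":0,"dy":0,"dz":0,"wx":0,"wy":0,"wz":0,"hand":0.7}]'
python3 -m jog '[{"dx":0,"dy":0,"dz":-0.4,"wx":0,"wy":0,"wz":0,"hand":0.7},{"dx":0,"dy":0,"dz":-0.9,"wx":0,"wy":0,"wz":0,"hand":0.7},{"dx":0,"dy":0,"dz":-1,"wx":0,"wy":0,"wz":0,"hand":0.7},{"dx":0,"dy":0,"dz":-1,"wx":0,"wy":0,"wz":0,"hand":0.7},{"dx":0,"dy":0,"dz":-1,"wx":0,"wy":0,"wz":0,"hand":0.7}]'
python3 -m jog '[{"dx":-0.7,"dy":0.7,"dz":-0.5,"wx":0,"wy":0,"wz":0,"hand":0.7},{"dx":-0.7,"dy":0.7,"dz":-0.5,"wx":0,"wy":0,"wz":0,"hand":0.7},{"dx":-0.7,"dy":0.7,"dz":-0.5,"wx":0,"wy":0,"wz":0,"hand":0.7},{"dx":-0.7,"dy":0.7,"dz":0,"wx":0,"wy":0,"wz":0,"hand":0.7},{"dx":-0.7,"dy":0.7,"dz":0,"wx":0,"wy":0,"wz":0,"hand":0.7}]'
python3 - <<'E'
from h import *
c=read_camera("top"); crop(c["img"],230,100,200,110,4,"pics/t11.png")
c=read_camera("scene"); crop(c["img"],220,150,240,170,3,"pics/s11.png")
E
```

```text
time_s: 17.18
tool_pos: [0.6404, -0.1498, 0.0258]
eef_rot: [-0.0, 0.981, -0.194, -0.0]
ft_force: [0.1, 1.2, -4.2]
gripper_width: 0.252
time_s: 17.8
tool_pos: [0.6405, -0.1498, 0.0259]
eef_rot: [-0.0, 0.981, -0.194, 0.0]
ft_force: [-0.6, -0.6, -1.0]
gripper_width: 0.693
time_s: 18.42
tool_pos: [0.6409, -0.1501, 0.1361]
eef_rot: [-0.0, 0.981, -0.194, 0.001]
ft_force: [0.2, 0.4, -0.4]
gripper_width: 0.705
time_s: 19.05
tool_pos: [0.5259, -0.198, 0.1729]
eef_rot: [-0.0, 0.981, -0.194, 0.001]
ft_force: [-0.1, -0.1, 0.5]
gripper_width: 0.697
```

```bash
sleep 8
```

```text
(no output)
```

View pics/t11.png

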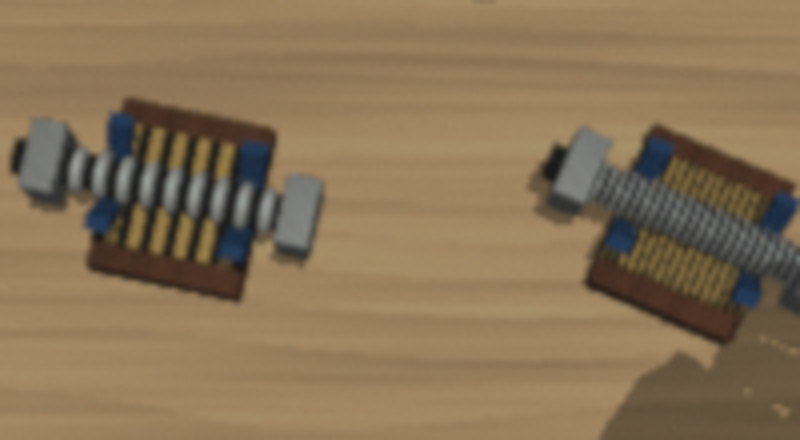

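View pics/s11.png

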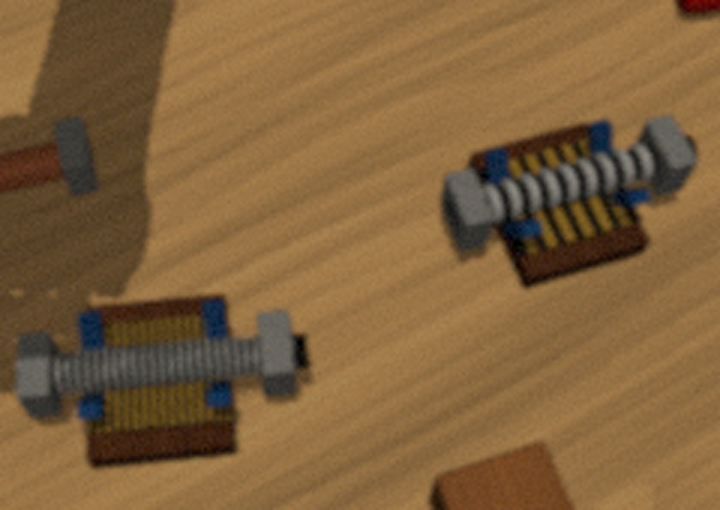

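Both bolts are seated in their gauges. In the scene view the fine bolt lies across its block from (35,375) to (285,350), and the coarse bolt from (465,205) to (670,160). Both are level in the cheeks with head and nut past the ends. The gripper is clear, so I'll pause briefly and hand in.

```bash
python3 -m jog '[{"dx":0,"dy":0,"dz":0,"wx":0,"wy":0,"wz":0,"hand":0.7},{"dx":0,"dy":0,"dz":0,"wx":0,"wy":0,"wz":0,"hand":0.7},{"dx":0,"dy":0,"dz":0,"wx":0,"wy":0,"wz":0,"hand":0.7},{"dx":0,"dy":0,"dz":0,"wx":0,"wy":0,"wz":0,"hand":0.7}]'
python3 - <<'E'
from h import *
i=cv2.imread("pics/s11.png").astype(int)
c=read_camera("scene"); crop(c["img"],220,150,240,170,3,"pics/s12.png")
j=cv2.imread("pics/s12.png").astype(int)
print("mean diff, bolts:",abs(i-j)[110:260,440:700].mean(),abs(i-j)[310:420,150:310].mean(),"bg",abs(i-j)[300:440,500:700].mean())
print(get_obs()["time_s"],close_job())
E
```

```text
time_s: 19.65
tool_pos: [0.5264, -0.1972, 0.1707]
eef_rot: [0.0, 0.981, -0.194, -0.0]
ft_force: [0.1, 0.1, 0.8]
gripper_width: 0.699
mean diff, bolts: 3.098982905982906 3.016742424242424 bg 2.487
the job is handed in; nothing more can be done
19.7 None
```

I laid the coarse bolt in the coarse gauge and the fine bolt in the fine gauge, then let go of both and left the smooth pin where it was. I handed the job in at 19.7 s, well under the 58 s limit.

- **Seating:** The last top and scene pictures show both shanks lying on the ridges between the blue cheeks, with head and nut past both ends. The fine bolt's head end was partly outside the cropped top view, but the scene view shows it clear.
- **Stillness:** Two scene pictures about 0.6 s apart differ on the bolts only slightly more than on bare bench (about 3.0 against 2.5 grey levels). I put that down to image noise.
- **Contact:** The gripper was open and about 0.17 m up at hand-in. The highest force I read at the ends of the moves was about 6 N.
- **Disagreement:** The wrist and top cameras differed by 2–4 mm on object positions. I moved each bolt about 3 mm sideways to centre it before lowering it.

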